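Seat a glued-up blank in the corner of a drilling jig

TASK

Push the long striped wooden blank that lies on the jig into the corner for drilling: its long edge flat against the fence and its end right up against the stop block with the black knob, which may stand at either end of the fence. Only push it along the surface with the fingers, without lifting or tipping it, and leave the other things on the jig and on the bench where they are.

Things in the scene. Friction and masses are not known exactly. Their poses are not given: they have to be found in the camera images.
- jig: Fixed drilling jig: a flat grey board 250 mm (x) by 540 mm (y), 12 mm thick, with a wooden fence along its far (+x) edge. Origin: underside centre of the board, on the bench. x points square to the fence, away from the robot; y runs along the fence; z up. The board's top is at z = 12 mm. The fence is 25 mm thick, runs the whole length, its face lies at x = +100 mm and its top at z = 34 mm.
- stop: Fixed stop block on the jig, touching the fence: wood, 60 mm (x) by 40 mm (y), 35 mm tall, with a black knob 28 mm across and 14 mm tall on top. Origin: underside centre, on the board's top; axes parallel to the jig's. It stands near one end of the fence or near the other (x = 70 mm, y = about +232 or -232 mm in the jig's frame); its inner face, 20 mm from its origin, is the face to push against.
- blank: The workpiece, loose on the jig's board: a flat striped block of glued-up light and darker wood strips, 60 mm (x) by 160 mm (y, its long side), 28 mm thick, about 0.2 kg. Origin: underside centre. z up. It starts out of line with the fence and short of it by a few centimetres. When seated, its origin is 30 mm from the fence face and 100 mm from the stop's origin.
- jar: Closed glass screw jar with a steel lid, 48 mm across and 50 mm tall, standing on the jig near the end of the fence where the stop is not, centre about 30 mm from the fence face. Origin: underside centre. To be left alone.
- offcut: Loose striped offcut, 45 by 50 mm and 28 mm thick, on the near left (+y) corner of the jig's board. Origin: underside centre. To be left alone.
- square: Small try square lying on the near right (-y) corner of the jig's board: dark wood stock 25 mm (x) by 90 mm (y), 18 mm tall, and a steel blade 22 mm wide reaching 82 mm towards +x from the origin, at y = -34 mm. Origin: underside centre of the stock. To be left alone.
- hammer: Hammer lying on the bench to the right (-y) of the jig. To be left alone.
- screwdriver: Screwdriver lying on the bench to the left (+y) of the jig. To be left alone.
- tape: Tape measure, 70 by 40 mm and 65 mm tall, standing on the bench to the left of the jig. Origin: underside centre. To be left alone.
- glue: White glue bottle, 60 mm across and 130 mm tall, standing on the bench to the right of the jig. Origin: underside centre. To be left alone.
Mind the look-alikes: they are no part of the job. Several things have the shape of the blank; the one meant has the colours described above.

How it is judged:
At the end, for the whole second after the job is handed in: The blank lies flat and at rest on the jig, its long edge against the fence (within 3 mm and 0.025 rad) and its end against the stop (within 3 mm) (x of blank in the frame of jig above 0.067 m and angle between the y axis of blank and the y axis of jig, either way round below 0.025 rad and horizontal distance between blank and stop below 0.103 m and z of blank in the frame of jig below 0.016 m and angle between blank's own z axis and vertical below 0.05 rad and linear speed of blank below 0.01 m/s); the robot touches nothing.
It fails at once if the blank is lifted 10 mm or more off the jig's board (z of blank in the frame of jig above 0.022 m).
It fails at once if the blank is tipped by more than 0.2 rad (angle between blank's own z axis and vertical above 0.2 rad).
It fails at once if the jar, the offcut or the try square is moved by more than 15 mm (distance of any of jar, offcut, square from where it was at the start of the episode above 0.015 m).
It fails at once if the hammer, the screwdriver, the tape measure or the glue bottle is moved by more than 15 mm (distance of any of hammer, screwdriver, tape, glue from where it was at the start of the episode above 0.015 m).
It also fails if it takes over 69 s, if anything falls off the work surface, if the arm or the gripper's body presses on something with over 40 N, if the wrist force passes 120 N, or if a joint passes its speed limit or range.

ROBOT

A 6-joint arm with a two-finger parallel gripper is mounted at the origin on the work surface. World frame = base frame: x ahead of the robot, y to its left, z up, the work surface at z = 0. Lengths are in m, angles in rad, forces in N, time in s.
With the tool pointing down it reaches from about 0.325 to 0.9 m from the base axis. Payload 6.1 kg.
Tool frame: the origin (TCP) lies at the very end of the fingers, on their centre line; the grasp point (between the pads) lies tcp_to_grasp behind it (tcp_to_grasp is the distance from the TCP to the grasp point, in m); z points along the fingers, y is the line along which they close (so a half turn about z gives the same grasp; the last joint's range is limited). The gripper opens to 85 mm and grips with 20 to 120 N. Pads are 22 mm wide; open, the fingers measure 114 mm over their backs; the gripper's body (76 mm by 85 mm) begins 54 mm behind the grasp point. The pads swing forward as they close: fully open they stand 13 mm farther back than shut.
Start: joints at [-1.368, 0.22, 1.526, -0, 1.395, -0.126], TCP at [0.202, -0.592, 0.231] pointing down, gripper open.
Joint ranges: [-2.98, 2.98], [-0.91, 2.08], [0.09, 2.57], [-1.24, 4.39], [0.2, 2.65], [-2.68, 2.68]. Speed limits (rad/s): [2.57, 2.57, 3.01, 3.14, 3.14, 3.14].

INTERFACE

Orientations are given as a rotation vector (axis times angle).
In Python, from cell import * gives the robot as it stands.
- The arm moves only by the tool carry_out, never from a script. Its argument "targets" is a list of rows, each an object of numbers: "dx", "dy", "dz": the shift along the tool's x, y, z in m; "turn": the turn about the tool's z in rad; "hand": the gripper command: -1 is shut, 1 is fully open, values between are in proportion. A call has 1 to 20 rows; each row shifts and turns the commanded pose from where the row before left it, along the tool's axes as they then stand; what a row does not reach is not made up. A row lasts 1/12 s, in which the tool goes at most 41.7 mm and 7.16 degrees, less where a joint would pass 70% of its speed; a pose out of reach is approached as far as the arm can. A call with a gripper value outside its range is refused whole. The fingers move at their own pace and stop on an object; the grip force is fixed at half the most. Time passes only in rows, so rows that do not move let the fingers close. It gives the time, the measured TCP pose, the force, the opening and the grip force at its end, in the units of the state.
- read_state(): the state, without advancing time (a new reading comes with each control period).
- capture(name): name is "scene" or "side" or "wrist"; returns (picture, depth): 384x512x3 uint8, red, green, blue; 384x512 float32, m along the optical axis (not along the pixel's ray), 0 where there is no reading.
- camera_info(name): a dict with "mtx" (3x3 intrinsics, pixels), "origin" and "orientation" of the camera in the world; the wrist camera has in their place "tool_from_camera" (4x4, takes a point from camera to tool coordinates, whose origin is the TCP and whose axes are the flange's). Camera axes: x right, y up, looking along -z (the intrinsics and any distortion apply to the point x, -y, -z); pixel columns grow to the right and rows downward; lengths in m; the calibration is good to about 2 mm. A picture is of the moment at which its call begins: read the wrist's pose just before it. camera_info takes no time and is no camera call.
- job_done(): hands the job in; it is judged then, once.
The state is a dict: "time_s": time; "qpos": joint angles; "joint_velocities": joint speeds; "effort": joint torques, N m; "position": TCP position; "tool_rot": TCP orientation; "force": force on the tool from outside, world axes, zero at the start; "ft_torque": the same for the moment, N m; "gripper_width": finger opening in m; "grip_force": force on a finger pad.
Only numpy, scipy, OpenCV 4.12 (cv2) and the standard library are available. Lean on these libraries where they do the work, as an engineer would, in place of code of your own. Each camera call takes 0.05 s, during which the arm holds its last target. There are 200 camera calls.

## Working session

There is one attempt and no reset: what is moved stays moved. The work goes in short steps, Python scripts to look and compute and a tool call to move; the robot and the scene stay as the last step left them, time stands still between calls to the robot, and variables do not carry over. Pictures are saved under pics/ and viewed, at most 10 in all, crops included, and the job is handed in when it is done.

Besides the shell and the picture viewer there is one more tool, called after "Emit:" as name(argument=value, ...), one argument or row to a line, values as JSON. carry_out: Moves the arm, as the interface text tells. Its arguments: {"type":"object","properties":{"targets":{"type":"array"}},"required":["targets"]}

```bash
ls; mkdir -p pics; cat > h.py <<'E'
from cell import *
import numpy as np, cv2
from scipy.spatial.transform import Rotation as R
def cam(n):
    c=camera_info(n); o=np.array(c["orientation"],float)
    Rm=o if o.shape==(3,3) else (R.from_rotvec(o).as_matrix() if o.size==3 else R.from_quat(o).as_matrix())
    return np.array(c["mtx"]),np.array(c["origin"]),Rm
def ray(n,uv,z):
    K,o,Rm=cam(n); uv=np.atleast_2d(uv).astype(float)
    d=np.c_[(uv[:,0]-K[0,2])/K[0,0],-(uv[:,1]-K[1,2])/K[1,1],-np.ones(len(uv))]@Rm.T
    return o+d*((z-o[2])/d[:,2])[:,None]
E
python3 - <<'E'
from h import *
for n in("scene","side"):
    p,d=capture(n); cv2.imwrite(f"pics/{n}0.png",p[:,:,::-1]); np.save(n+"_d.npy",d); print(camera_info(n))
print(read_state()); print(camera_info("wrist"))
E
```

```text
pics
{'mtx': array([[378.29585748,   0.        , 252.98219182],
       [  0.        , 378.29585748, 188.00879861],
       [  0.        ,   0.        ,   1.        ]]), 'origin': array([ 0.98721929, -0.00584612,  0.96288847]), 'orientation': array([0.4232109 , 0.42465896, 1.48536247])}
{'mtx': array([[458.5440069 ,   0.        , 250.86947062],
       [  0.        , 458.5440069 , 191.52272219],
       [  0.        ,   0.        ,   1.        ]]), 'origin': array([0.1789701 , 0.97956172, 0.97057403]), 'orientation': array([ 0.13777228, -1.18005522, -2.62260646])}
{'time_s': 0.1, 'qpos': array([-1.36810200e+00,  2.21149469e-01,  1.52748203e+00,  4.00180272e-06,
        1.39467936e+00, -1.26076634e-01]), 'joint_velocities': array([-0.00266011, -0.00243221, -0.00248502,  0.00011586,  0.00126854,
        0.00031317]), 'effort': array([ 5.05271819e-04, -4.98248005e+01, -3.90545440e+01, -2.20465390e-04,
        5.70702308e-03,  2.59909240e-05]), 'position': array([ 0.20170403, -0.59099812,  0.23031502]), 'tool_rot': array([-3.09754740e+00, -5.13827378e-01,  9.71321434e-05]), 'force': array([-0.21930432, -0.68582876,  0.73143436]), 'ft_torque': array([0.00685972, 0.03259584, 0.0351417 ]), 'grip_force': 0.0, 'gripper_width': 0.08561236414298722}
{'mtx': array([[269.3574439 ,   0.        , 256.14988588],
       [  0.        , 269.3574439 , 192.40332592],
       [  0.        ,   0.        ,   1.        ]]), 'tool_from_camera': array([[-3.32218958e-04,  9.51977553e-01,  3.06167648e-01,
         7.88593671e-02],
       [ 9.99999727e-01,  5.18389081e-04, -5.26756836e-04,
         7.96110191e-04],
       [-6.60174649e-04,  3.06167389e-01, -9.51977465e-01,
        -1.42411262e-01],
       [ 0.00000000e+00,  0.00000000e+00,  0.00000000e+00,
         1.00000000e+00]])}
```

View pics/scene0.png

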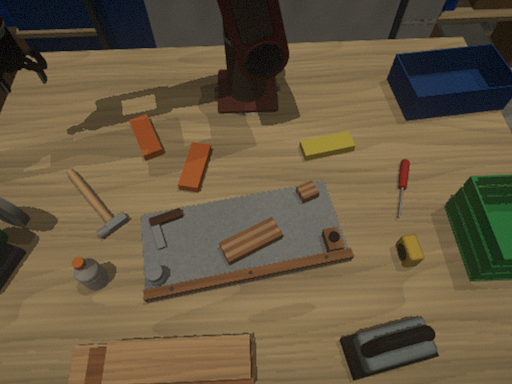

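View pics/side0.png

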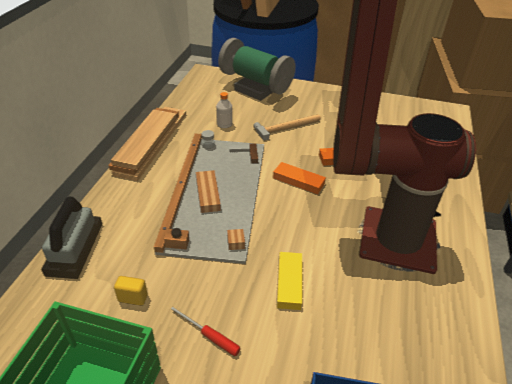

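The scene view shows the stop with its black knob at (333,237), at the +y end of the fence. The block-shaped things are orange blocks at (146,137) and (195,167), a yellow block at (327,146), a small striped offcut at (307,192) and a long striped block at (251,241). The long striped one on the jig fits the description. I'll confirm it with an enlarged crop.

```bash
python3 - <<'E'
from h import *
p=cv2.imread("pics/scene0.png"); c=p[170:310,130:370]
cv2.imwrite("pics/crop0.png",cv2.resize(c,None,fx=3.3,fy=3.3,interpolation=cv2.INTER_CUBIC))
hsv=cv2.cvtColor(p,cv2.COLOR_BGR2HSV)
for uv in[(251,241),(240,250),(265,232),(200,230),(290,220),(250,275),(307,192),(333,247),(100,320)]: print(uv,hsv[uv[1],uv[0]])
# grey board mask
roi=np.zeros(p.shape[:2],np.uint8); roi[175:305,130:365]=255
wood=((hsv[:,:,1]>85)&(roi>0)).astype(np.uint8)
n,l,s,ce=cv2.connectedComponentsWithStats(wood)
for i in range(1,n):
    if s[i,4]>60: print(i,s[i],ce[i])
E
```

```text
(251, 241) [ 15 121 135]
(240, 250) [ 15 122 138]
(265, 232) [ 13 147 113]
(200, 230) [ 30  24 106]
(290, 220) [ 27  24 107]
(250, 275) [ 13 153 115]
(307, 192) [ 15 121 139]
(333, 247) [ 13 139 103]
(100, 320) [ 18 102 133]
1 [  130   175   235   130 16837] [255.59719665 242.51749124]
2 [ 219  217   64   48 1473] [250.39850645 240.15953836]
```

View pics/crop0.png

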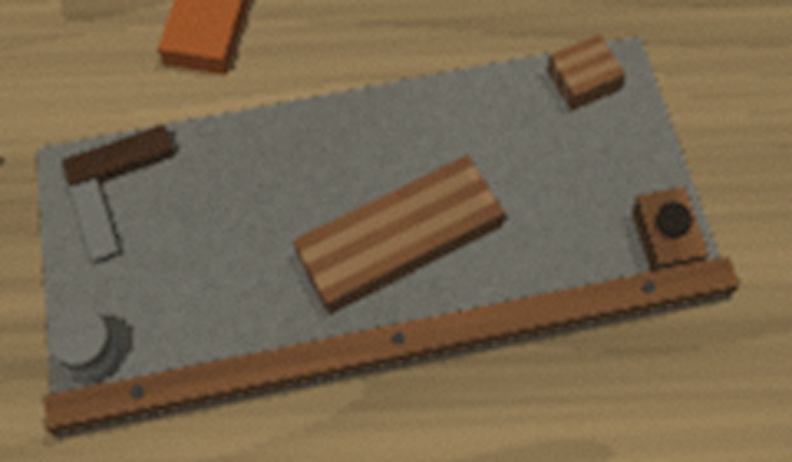

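The crop confirms it: the long block has alternating light and dark strips and lies free on the grey board, with its ends at about scene px (222,244) and (281,232). Next I'll measure it from depth and from rays.

```bash
cat >> h.py <<'E'
def cloud(n,d):
    K,o,Rm=cam(n); v,u=np.indices(d.shape)
    P=np.stack([(u-K[0,2])/K[0,0]*d,-(v-K[1,2])/K[1,1]*d,-d],-1)
    return P@Rm.T+o
def rect(pts):
    (c,(w,h),a)=cv2.minAreaRect((np.asarray(pts)[:,:2]*1000).astype(np.float32))
    return np.round(c,1),round(w,1),round(h,1),round(a,2)
E
python3 - <<'E'
from h import *
for n in("scene","side"):
    p=cv2.imread(f"pics/{n}0.png"); hsv=cv2.cvtColor(p,cv2.COLOR_BGR2HSV); P=cloud(n,np.load(n+"_d.npy"))
    col=(hsv[:,:,1]>85)
    ctr={"scene":(251,241),"side":(208,192)}[n]
    m=(col&(P[...,2]>.034)&(P[...,2]<.047)).astype(np.uint8)
    k,l=cv2.connectedComponents(m); b=l==l[ctr[1],ctr[0]]
    cs=max(cv2.findContours(b.astype(np.uint8),0,1)[0],key=cv2.contourArea)[:,0]
    print(n,"blank",rect(ray(n,cs,.040)), "z",np.median(P[b][:,2]), cv2.boundingRect(cs))
    f=col&(P[...,2]>.027)&(P[...,2]<.041)
    k,l,s,ce=cv2.connectedComponentsWithStats(f.astype(np.uint8))
    for i in range(1,k):
        if s[i,4]>40:
            print(" ",s[i],rect(ray(n,np.argwhere(l==i)[:,::-1],.034)),np.round(np.median(P[l==i],0),3))
# hand-picked from crop: fence screws, knob, fence corners, stop
s=lambda *a:[(130+x/3.3-.35,170+y/3.3-.35) for x,y in a]
print("screws",ray("scene",s((137,391),(398,338),(648,286)),.034).round(4).tolist())
print("fence top inner corners",ray("scene",s((46,398),(730,261)),.034).round(4).tolist())
print("knob",ray("scene",s((674,220)),.061).round(4))
print("offcut,jar,square",ray("scene",s((588,68),),.04).round(3),ray("scene",s((80,335)),.062).round(3),ray("scene",s((118,155)),.03).round(3))
E
```

```text
scene blank (array([585.5,  -7.9]), 62.6, 159.8, 25.9) z 0.03927614413751568 (219, 217, 63, 46)
  [405  61  93  26 320] (array([-37.3, 719.9]), 305.5, 115.6, 72.83) [-0.04   0.752  0.034]
  [228  87  36  13  92] (array([50.3, -6.9]), 120.6, 51.0, 82.25) [ 0.061 -0.006  0.034]
  [429 101  79  12 209] (array([149.4, 721.9]), 15.0, 270.5, 6.2) [0.149 0.72  0.034]
  [129 115  24  18 120] (array([ 174.1, -345.4]), 78.8, 58.2, 23.4) [ 0.161 -0.342  0.028]
  [134 128  25  28 208] (array([ 233.3, -319.8]), 111.1, 59.1, 24.16) [ 0.239 -0.326  0.028]
  [335 132  20  17 106] (array([265. , 290.3]), 59.2, 53.9, 10.81) [0.265 0.297 0.028]
  [302 136  36  20 219] (array([281. , 213.9]), 60.4, 106.5, 10.29) [0.279 0.218 0.028]
  [177 143  33  46 439] (array([ 334.5, -167.5]), 59.1, 160.1, 77.41) [ 0.339 -0.17   0.028]
  [296 181  23  20 257] (array([441.5, 158.4]), 50.6, 55.4, 21.84) [0.444 0.158 0.038]
  [482 198  30   5  73] (array([497.1, 682.9]), 10.0, 82.5, 0.09) [0.497 0.681 0.033]
  [447 200  65  79 307] (array([617.4, 554.9]), 238.1, 86.1, 21.22) [0.632 0.549 0.034]
  [149 208  33  18 228] 
[... 2091 characters left out ...]
8  73] (array([430.7, 176.7]), 43.9, 25.5, 17.0) [0.431 0.182 0.036]
  [ 277  252   25   52 1115] (array([266.2, 247.1]), 59.1, 163.0, 11.28) [0.265 0.249 0.03 ]
  [115 288  32  13 104] (array([623.4, 416.9]), 74.3, 32.6, 28.71) [0.618 0.421 0.034]
  [ 38 336  98  48 370] (array([649.9, 574.7]), 199.1, 90.9, 34.73) [0.694 0.559 0.034]
  [147 359  12  25  49] (array([489.6, 576.1]), 4.8, 55.4, 0.15) [0.489 0.578 0.034]
screws [[0.7055, -0.2089, 0.034], [0.6733, -0.0114, 0.034], [0.6403, 0.1855, 0.034]]
fence top inner corners [[0.7077, -0.277, 0.034], [0.6225, 0.253, 0.034]]
knob [[0.5972 0.2079 0.061 ]]
offcut,jar,square [[0.444 0.161 0.04 ]] [[ 0.67  -0.248  0.062]] [[ 0.504 -0.24   0.03 ]]
```

The measurements check out. The blank's top is at z ≈ 0.040 and measures 62×160 mm, the fence length comes out at 538 mm, and the jig yaw is 9.4° in both views.

In jig-aligned axes (n square to the fence, s along it):

| Item | Position |
|---|---|
| Fence face | n ≈ 0.652 |
| Stop's inner face | s ≈ 0.088 |
| Blank | n 0.576, s −0.103, tilted 16.5° relative to the fence |

My plan is to push the long edge with both open fingers to square it to the fence, then push the end with the fingers shut.

Emit:
carry_out(
  targets=[
    {"turn": 0.082,"hand": 1},
    {"turn": 0.082},
    {"dx": 0.022,"dy": -0.0285},
    {"dx": 0.022,"dy": -0.0285},
    {"dx": 0.022,"dy": -0.0285},
    {"dx": 0.022,"dy": -0.0285},
    {"dx": 0.022,"dy": -0.0285},
    {"dx": 0.022,"dy": -0.0285},
    {"dx": 0.022,"dy": -0.0285},
    {"dx": 0.022,"dy": -0.0285},
    {"dx": 0.022,"dy": -0.0285},
    {"dx": 0.022,"dy": -0.0285},
    {"dx": 0.022,"dy": -0.0285},
    {"dx": 0.022,"dy": -0.0285},
    {"dx": 0.022,"dy": -0.0285},
    {"dx": 0.022,"dy": -0.0285},
    {"dx": 0.022,"dy": -0.0285},
    {"dx": 0.022,"dy": -0.0285},
    {"dx": 0.022,"dy": -0.0285},
    {"dx": 0.022,"dy": -0.0285},
  ],
)

```text
$.targets[0]: bad value
```

```bash
cat >> h.py <<'E'
T=np.radians(9.45); ex=np.array([np.cos(T),np.sin(T)]); ey=np.array([-np.sin(T),np.cos(T)])
def st():
    s=read_state(); p=s["position"]; M=R.from_rotvec(s["tool_rot"]).as_matrix()
    print("t",s["time_s"],"n",p[:2]@ex,"s",p[:2]@ey,"z",p[2],"head",np.degrees(np.arctan2(M[1,0],M[0,0])),"tilt",M[2,2],"F",s["force"].round(1),"w",s["gripper_width"])
    return s,M
def wrist(name):
    s,M=st(); p,d=capture("wrist"); cv2.imwrite(f"pics/{name}.png",p[:,:,::-1])
    c=camera_info("wrist"); K=np.array(c["mtx"]); TC=c["tool_from_camera"]
    v,u=np.indices(d.shape); P=np.stack([(u-K[0,2])/K[0,0]*d,-(v-K[1,2])/K[1,1]*d,-d],-1)
    P=(P@TC[:3,:3].T+TC[:3,3])@M.T+s["position"]
    return p,d,np.stack([P[...,0]*ex[0]+P[...,1]*ex[1],P[...,0]*ey[0]+P[...,1]*ey[1],P[...,2]],-1)
E
python3 - <<'E'
from h import *
p,d,P=wrist("w1"); hsv=cv2.cvtColor(p,cv2.COLOR_RGB2HSV); col=(hsv[...,1]>85)&(d>0)
for lo,hi in((.035,.046),(.028,.04)):
    k,l,s,ce=cv2.connectedComponentsWithStats((col&(P[...,2]>lo)&(P[...,2]<hi)).astype(np.uint8))
    for i in range(1,k):
        if s[i,4]>300: print(lo,s[i],rect(P[l==i]),np.median(P[l==i][:,2]), "n range",np.percentile(P[l==i][:,0],[1,99]))
E
```

```text
t 0.1 n 0.10193263472662215 s -0.6160949866519362 z 0.23031502072402302 head 18.8371372652841 tilt -0.9999985238739287 F [-0.2 -0.7  0.7] w 0.08561236414298722
```

View pics/w1.png

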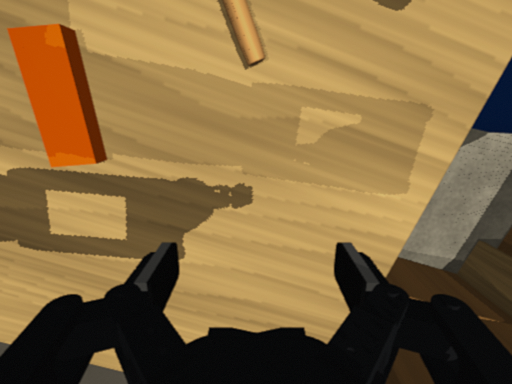

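The move was refused because rows need all five fields. The picture is therefore still from the start pose: an orange block at (60,95) and the open fingers at (160,260) and (360,260). I'll resend it with full rows.

Emit:
carry_out(
  targets=[
    {"dx": 0,"dy": 0,"dz": 0,"turn": 0.082,"hand": 1},
    {"dx": 0,"dy": 0,"dz": 0,"turn": 0.082,"hand": 1},
    {"dx": 0.022,"dy": -0.0285,"dz": 0,"turn": 0,"hand": 1},
    {"dx": 0.022,"dy": -0.0285,"dz": 0,"turn": 0,"hand": 1},
    {"dx": 0.022,"dy": -0.0285,"dz": 0,"turn": 0,"hand": 1},
    {"dx": 0.022,"dy": -0.0285,"dz": 0,"turn": 0,"hand": 1},
    {"dx": 0.022,"dy": -0.0285,"dz": 0,"turn": 0,"hand": 1},
    {"dx": 0.022,"dy": -0.0285,"dz": 0,"turn": 0,"hand": 1},
    {"dx": 0.022,"dy": -0.0285,"dz": 0,"turn": 0,"hand": 1},
    {"dx": 0.022,"dy": -0.0285,"dz": 0,"turn": 0,"hand": 1},
    {"dx": 0.022,"dy": -0.0285,"dz": 0,"turn": 0,"hand": 1},
    {"dx": 0.022,"dy": -0.0285,"dz": 0,"turn": 0,"hand": 1},
    {"dx": 0.022,"dy": -0.0285,"dz": 0,"turn": 0,"hand": 1},
    {"dx": 0.022,"dy": -0.0285,"dz": 0,"turn": 0,"hand": 1},
    {"dx": 0.022,"dy": -0.0285,"dz": 0,"turn": 0,"hand": 1},
    {"dx": 0.022,"dy": -0.0285,"dz": 0,"turn": 0,"hand": 1},
    {"dx": 0.022,"dy": -0.0285,"dz": 0,"turn": 0,"hand": 1},
    {"dx": 0.022,"dy": -0.0285,"dz": 0,"turn": 0,"hand": 1},
    {"dx": 0.022,"dy": -0.0285,"dz": 0,"turn": 0,"hand": 1},
    {"dx": 0.022,"dy": -0.0285,"dz": 0,"turn": 0,"hand": 1},
  ],
)

```text
time_s: 1.82
position: [0.5087, -0.0187, 0.2312]
tool_rot: [3.131, 0.259, -0.0]
force: [-0.3, -0.4, -0.3]
gripper_width: 0.0853
grip_force: 0.0
```

```bash
cat > look.py <<'E'
import sys
from h import *
p,d,P=wrist(sys.argv[1]); hsv=cv2.cvtColor(p,cv2.COLOR_RGB2HSV); col=(hsv[...,1]>85)&(d>0)
for lo,hi in((.036,.046),(.028,.037)):
    k,l,s,ce=cv2.connectedComponentsWithStats((col&(P[...,2]>lo)&(P[...,2]<hi)).astype(np.uint8))
    for i in range(1,k):
        if s[i,4]>400: print(lo,s[i],rect(P[l==i]),np.median(P[l==i][:,2]).round(4), "n",np.percentile(P[l==i][:,0],[1,99]).round(4),"s",np.percentile(P[l==i][:,1],[1,99]).round(4))
E
python3 look.py w2
```

```text
t 1.8167 n 0.4986992879248096 s -0.10192355358834658 z 0.23117817912944075 head 9.451210011419906 tilt -0.9999999965403558 F [-0.3 -0.4 -0.3] w 0.08530050193110993
0.036 [ 186   63  141   87 6708] (array([ 574.4, -103.1]), 57.2, 157.8, 16.42) 0.0398 n [0.5329 0.6174] s [-0.1796 -0.0263]
0.036 [  90  180   48   40 1257] (array([459.5,  83.8]), 45.5, 51.6, 13.61) 0.0397 n [0.4354 0.4846] s [0.058  0.1102]
0.028 [   29    13   483    80 12651] (array([ 634.3, -121.6]), 81.5, 537.5, 0.12) 0.0338 n [0.6254 0.6743] s [-0.3797  0.1408]
0.028 [384 187  64  24 825] (array([ 457.4, -318.4]), 19.2, 84.6, 10.5) 0.0299 n [0.4429 0.4721] s [-0.3592 -0.2774]
0.028 [299 290  46  51 472] (array([ 266.8, -209. ]), 59.4, 97.1, 67.32) 0.0284 n [0.2174 0.3085] s [-0.2394 -0.1754]
```

View pics/w2.png

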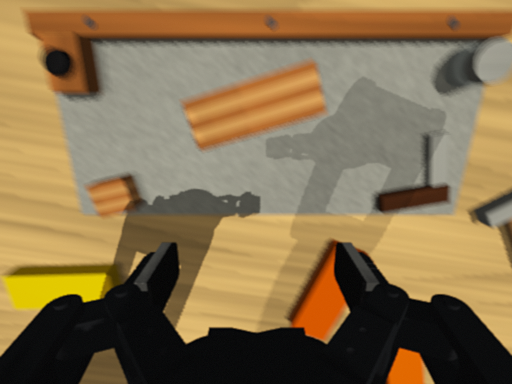

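The wrist view shows the blank at (255,105), the stop at (60,62) and the jar at (490,62). The blank's pose (n 0.574, s −0.103, 16.4°) agrees with the scene view. The tool is aligned with the jig, so I'll lower the open fingers behind the blank.

Emit:
carry_out(
  targets=[
    {"dx": 0,"dy": 0,"dz": 0.03,"turn": 0,"hand": 1},
    {"dx": 0,"dy": 0,"dz": 0.03,"turn": 0,"hand": 1},
    {"dx": 0,"dy": 0,"dz": 0.03,"turn": 0,"hand": 1},
    {"dx": 0,"dy": 0,"dz": 0.03,"turn": 0,"hand": 1},
    {"dx": 0,"dy": 0,"dz": 0.03,"turn": 0,"hand": 1},
    {"dx": 0,"dy": 0,"dz": 0.02,"turn": 0,"hand": 1},
    {"dx": 0,"dy": 0,"dz": 0.02,"turn": 0,"hand": 1},
    {"dx": 0,"dy": 0,"dz": 0.01,"turn": 0,"hand": 1},
    {"dx": 0,"dy": 0,"dz": 0.007,"turn": 0,"hand": 1},
    {"dx": 0,"dy": 0,"dz": 0.005,"turn": 0,"hand": 1},
    {"dx": 0,"dy": 0,"dz": 0,"turn": 0,"hand": 1},
  ],
)

```text
time_s: 2.78
position: [0.5082, -0.0205, 0.0191]
tool_rot: [-3.131, -0.259, 0.001]
force: [-0.1, -0.1, 0.7]
gripper_width: 0.0854
grip_force: 0.0
```

Emit:
carry_out(
  targets=[
    {"dx": 0,"dy": 0,"dz": 0.003,"turn": 0,"hand": 1},
    {"dx": 0.005,"dy": 0,"dz": 0,"turn": 0,"hand": 1},
    {"dx": 0.005,"dy": 0,"dz": 0,"turn": 0,"hand": 1},
    {"dx": 0.005,"dy": 0,"dz": 0,"turn": 0,"hand": 1},
    {"dx": 0.005,"dy": 0,"dz": 0,"turn": 0,"hand": 1},
    {"dx": 0.005,"dy": 0,"dz": 0,"turn": 0,"hand": 1},
    {"dx": 0.005,"dy": 0,"dz": 0,"turn": 0,"hand": 1},
    {"dx": 0.005,"dy": 0,"dz": 0,"turn": 0,"hand": 1},
    {"dx": 0.005,"dy": 0,"dz": 0,"turn": 0,"hand": 1},
    {"dx": 0.005,"dy": 0,"dz": 0,"turn": 0,"hand": 1},
    {"dx": 0.005,"dy": 0,"dz": 0,"turn": 0,"hand": 1},
    {"dx": 0.005,"dy": 0,"dz": 0,"turn": 0,"hand": 1},
    {"dx": 0,"dy": 0,"dz": 0,"turn": 0,"hand": 1},
  ],
)

```text
time_s: 3.87
position: [0.5638, -0.0115, 0.0165]
tool_rot: [3.131, 0.259, 0.002]
force: [0.0, 0.6, 0.2]
gripper_width: 0.0853
grip_force: 0.0
```

```bash
cat > scene.py <<'E'
import sys
from h import *
st()
p,d=capture("scene"); p=p[:,:,::-1].copy(); cv2.imwrite(f"pics/{sys.argv[1]}.png",p); cv2.imwrite(f"pics/{sys.argv[1]}c.png",cv2.resize(p[150:310,130:370],None,fx=3.3,fy=3.3,interpolation=cv2.INTER_CUBIC))
hsv=cv2.cvtColor(p,cv2.COLOR_BGR2HSV); P=cloud("scene",d)
m=((hsv[...,1]>85)&(P[...,2]>.036)&(P[...,2]<.047)).astype(np.uint8); m[:205]=0; m[300:]=0; m[:,:140]=0; m[:,355:]=0
k,l,s,ce=cv2.connectedComponentsWithStats(m)
for i in range(1,k):
    if s[i,4]>150:
        q=ray("scene",np.argwhere(l==i)[:,::-1],.040)[:,:2]; q=np.c_[q@ex,q@ey]; print(s[i],rect(q))
E
python3 scene.py s2
```

```text
t 3.8667 n 0.5543015234014508 s -0.10388908707649679 z 0.016536145462156027 head 9.442924184414899 tilt -0.9999990403978417 F [0.  0.6 0.2] w 0.08531138496786
[323 227  21  25 196] (array([620.9, 107.7]), 63.2, 42.5, 0.02)
[ 218  232   64   33 1299] (array([ 597.3, -111.5]), 158.0, 64.2, 89.82)
```

View pics/s2c.png

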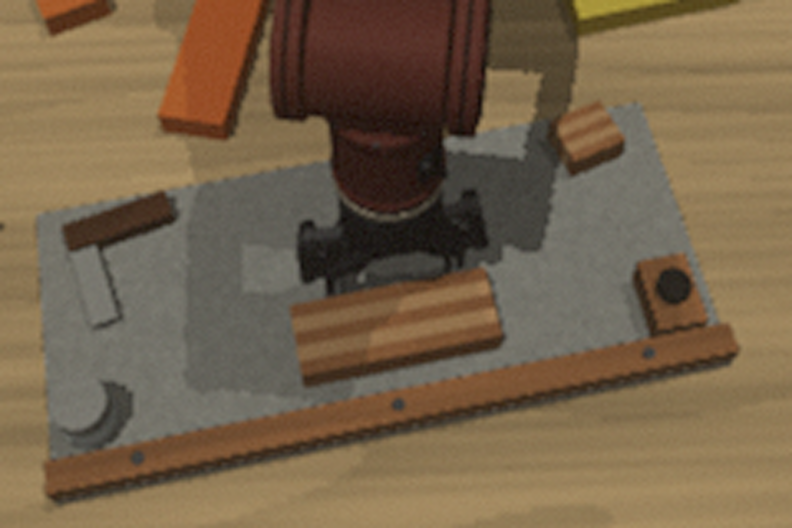

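The blank is now square to both fingers at crop (395,325), about 25 mm short of the fence. I'll finish the push gently.

Emit:
carry_out(
  targets=[
    {"dx": 0.005,"dy": 0,"dz": 0,"turn": 0,"hand": 1},
    {"dx": 0.005,"dy": 0,"dz": 0,"turn": 0,"hand": 1},
    {"dx": 0.005,"dy": 0,"dz": 0,"turn": 0,"hand": 1},
    {"dx": 0.003,"dy": 0,"dz": 0,"turn": 0,"hand": 1},
    {"dx": 0.002,"dy": 0,"dz": 0,"turn": 0,"hand": 1},
    {"dx": 0.002,"dy": 0,"dz": 0,"turn": 0,"hand": 1},
    {"dx": 0.001,"dy": 0,"dz": 0,"turn": 0,"hand": 1},
    {"dx": 0.001,"dy": 0,"dz": 0,"turn": 0,"hand": 1},
    {"dx": 0,"dy": 0,"dz": 0,"turn": 0,"hand": 1},
  ],
)

```text
time_s: 4.67
position: [0.5864, -0.0075, 0.0163]
tool_rot: [-3.131, -0.259, -0.0]
force: [-0.3, 0.2, -0.4]
gripper_width: 0.0855
grip_force: 0.2
```

Emit:
carry_out(
  targets=[
    {"dx": 0.001,"dy": 0,"dz": 0,"turn": 0,"hand": 1},
    {"dx": 0.001,"dy": 0,"dz": 0,"turn": 0,"hand": 1},
    {"dx": 0.001,"dy": 0,"dz": 0,"turn": 0,"hand": 1},
    {"dx": 0.001,"dy": 0,"dz": 0,"turn": 0,"hand": 1},
    {"dx": 0,"dy": 0,"dz": 0,"turn": 0,"hand": 1},
  ],
)

```text
time_s: 5.08
position: [0.5873, -0.0072, 0.0158]
tool_rot: [-3.131, -0.259, 0.01]
force: [-12.2, -2.3, 8.8]
gripper_width: 0.0856
grip_force: 6.1
```

It is in contact with the fence at 12 N. I'll back off, rise, shut the fingers and go over to the −y end of the blank.

Emit:
carry_out(
  targets=[
    {"dx": -0.01,"dy": 0,"dz": 0,"turn": 0,"hand": 1},
    {"dx": -0.02,"dy": 0,"dz": 0,"turn": 0,"hand": 1},
    {"dx": 0,"dy": 0,"dz": -0.03,"turn": 0,"hand": 1},
    {"dx": 0,"dy": 0,"dz": -0.03,"turn": 0,"hand": 1},
    {"dx": 0,"dy": 0,"dz": -0.03,"turn": 0,"hand": -1},
    {"dx": 0.0175,"dy": 0.03,"dz": 0,"turn": 0,"hand": -1},
    {"dx": 0.0175,"dy": 0.03,"dz": 0,"turn": 0,"hand": -1},
    {"dx": 0.0175,"dy": 0.03,"dz": 0,"turn": 0,"hand": -1},
    {"dx": 0.0175,"dy": 0.03,"dz": 0,"turn": 0,"hand": -1},
    {"dx": 0,"dy": 0,"dz": 0,"turn": 0,"hand": -1},
    {"dx": 0,"dy": 0,"dz": 0,"turn": 0,"hand": -1},
    {"dx": 0,"dy": 0,"dz": 0,"turn": 0,"hand": -1},
  ],
)

```text
time_s: 6.08
position: [0.6489, -0.1184, 0.1058]
tool_rot: [-3.13, -0.258, 0.001]
force: [0.1, 0.3, -0.1]
gripper_width: 0.0001
grip_force: 0.0
```

```bash
python3 scene.py s3
```

```text
t 6.0833 n 0.6206649100705207 s -0.2233370757249555 z 0.10577953580394295 head 9.415036546759636 tilt -0.9999994878981254 F [ 0.1  0.3 -0.1] w 8.351307489550599e-05
[323 227  21  25 191] (array([621.4, 107.7]), 42.5, 64.1, 89.81)
[ 219  239   65   35 1356] (array([ 622.8, -112.1]), 159.5, 63.2, 89.7)
```

View pics/s3c.png

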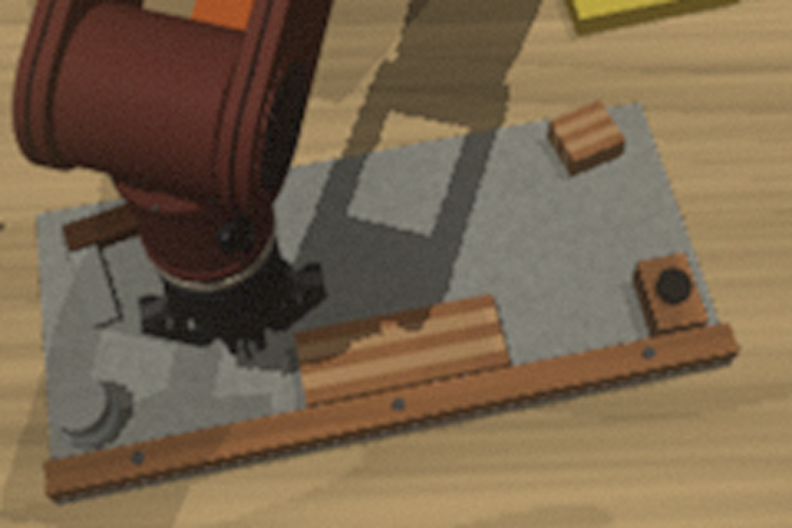

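The blank is flush with the fence at n 0.622 and the left-hand end is at about crop (300,365), with the fingers clear of it. I'll lower and push along the fence.

Emit:
carry_out(
  targets=[
    {"dx": 0,"dy": 0,"dz": 0.03,"turn": 0,"hand": -1},
    {"dx": 0,"dy": 0,"dz": 0.03,"turn": 0,"hand": -1},
    {"dx": 0,"dy": 0,"dz": 0.016,"turn": 0,"hand": -1},
    {"dx": 0,"dy": 0,"dz": 0.008,"turn": 0,"hand": -1},
    {"dx": 0,"dy": 0,"dz": 0,"turn": 0,"hand": -1},
    {"dx": 0,"dy": -0.006,"dz": 0,"turn": 0,"hand": -1},
    {"dx": 0,"dy": -0.006,"dz": 0,"turn": 0,"hand": -1},
    {"dx": 0,"dy": -0.006,"dz": 0,"turn": 0,"hand": -1},
    {"dx": 0,"dy": -0.006,"dz": 0,"turn": 0,"hand": -1},
    {"dx": 0,"dy": -0.006,"dz": 0,"turn": 0,"hand": -1},
    {"dx": 0,"dy": -0.006,"dz": 0,"turn": 0,"hand": -1},
    {"dx": 0,"dy": -0.006,"dz": 0,"turn": 0,"hand": -1},
    {"dx": 0,"dy": -0.006,"dz": 0,"turn": 0,"hand": -1},
    {"dx": 0,"dy": -0.006,"dz": 0,"turn": 0,"hand": -1},
    {"dx": 0,"dy": -0.006,"dz": 0,"turn": 0,"hand": -1},
    {"dx": 0,"dy": -0.006,"dz": 0,"turn": 0,"hand": -1},
    {"dx": 0,"dy": 0,"dz": 0,"turn": 0,"hand": -1},
  ],
)

```text
time_s: 7.55
position: [0.6379, -0.052, 0.0219]
tool_rot: [-3.13, -0.26, 0.001]
force: [0.5, 0.3, 0.4]
gripper_width: -0.0001
grip_force: 0.0
```

```bash
python3 scene.py s4
```

```text
t 7.55 n 0.6207355420192251 s -0.15605263764383104 z 0.02194707137384401 head 9.488010936286972 tilt -0.9999991286046338 F [0.5 0.3 0.4] w -9.33497764672647e-05
[323 227  21  25 186] (array([620.9, 107.7]), 63.1, 42.5, 0.07)
[ 240  235   62   35 1135] (array([620.6, -63.1]), 61.6, 159.7, 0.5)
```

Emit:
carry_out(
  targets=[
    {"dx": 0,"dy": -0.006,"dz": 0,"turn": 0,"hand": -1},
    {"dx": 0,"dy": -0.006,"dz": 0,"turn": 0,"hand": -1},
    {"dx": 0,"dy": -0.006,"dz": 0,"turn": 0,"hand": -1},
    {"dx": 0,"dy": -0.006,"dz": 0,"turn": 0,"hand": -1},
    {"dx": 0,"dy": -0.006,"dz": 0,"turn": 0,"hand": -1},
    {"dx": 0,"dy": -0.006,"dz": 0,"turn": 0,"hand": -1},
    {"dx": 0,"dy": -0.006,"dz": 0,"turn": 0,"hand": -1},
    {"dx": 0,"dy": -0.006,"dz": 0,"turn": 0,"hand": -1},
    {"dx": 0,"dy": -0.006,"dz": 0,"turn": 0,"hand": -1},
    {"dx": 0,"dy": -0.006,"dz": 0,"turn": 0,"hand": -1},
    {"dx": 0,"dy": -0.004,"dz": 0,"turn": 0,"hand": -1},
    {"dx": 0,"dy": -0.002,"dz": 0,"turn": 0,"hand": -1},
    {"dx": 0,"dy": -0.001,"dz": 0,"turn": 0,"hand": -1},
    {"dx": 0,"dy": -0.001,"dz": 0,"turn": 0,"hand": -1},
    {"dx": 0,"dy": 0,"dz": 0,"turn": 0,"hand": -1},
  ],
)

```text
time_s: 8.85
position: [0.6273, 0.0136, 0.0223]
tool_rot: [-3.131, -0.258, 0.0]
force: [-0.6, 0.8, 0.7]
gripper_width: 0.0
grip_force: 0.0
```

```bash
python3 scene.py s5
```

```text
t 8.85 n 0.6210375933733568 s -0.08963067840592921 z 0.02230178026154174 head 9.435689908408145 tilt -0.9999999885734291 F [-0.6  0.8  0.7] w 1.5034202672182904e-05
[323 228  21  24 159] (array([620.9, 107.7]), 63.2, 42.5, 0.07)
[ 265  231   62   33 1087] (array([621. ,   2.6]), 62.0, 159.5, 0.5)
```

Blank to stop is 105 mm, so there are about 5 mm to go. I'll move in 1 mm steps until I feel the contact.

Emit:
carry_out(
  targets=[
    {"dx": 0,"dy": -0.001,"dz": 0,"turn": 0,"hand": -1},
    {"dx": 0,"dy": -0.001,"dz": 0,"turn": 0,"hand": -1},
    {"dx": 0,"dy": -0.001,"dz": 0,"turn": 0,"hand": -1},
    {"dx": 0,"dy": -0.001,"dz": 0,"turn": 0,"hand": -1},
    {"dx": 0,"dy": -0.001,"dz": 0,"turn": 0,"hand": -1},
    {"dx": 0,"dy": 0,"dz": 0,"turn": 0,"hand": -1},
  ],
)

```text
time_s: 9.4
position: [0.6265, 0.0179, 0.0224]
tool_rot: [3.13, 0.259, 0.0]
force: [1.4, -3.5, -0.5]
gripper_width: -0.0001
grip_force: 2.0
```

Emit:
carry_out(
  targets=[
    {"dx": 0,"dy": -0.001,"dz": 0,"turn": 0,"hand": -1},
    {"dx": 0,"dy": -0.001,"dz": 0,"turn": 0,"hand": -1},
    {"dx": 0,"dy": 0,"dz": 0,"turn": 0,"hand": -1},
  ],
)

```text
time_s: 9.65
position: [0.6265, 0.0181, 0.0225]
tool_rot: [3.127, 0.258, 0.0]
force: [1.0, -11.0, -0.7]
gripper_width: 0.0002
grip_force: 5.3
```

It is seated against the stop, with 11 N and no further motion. I'll back off, rise and check.

Emit:
carry_out(
  targets=[
    {"dx": 0,"dy": 0.01,"dz": 0,"turn": 0,"hand": -1},
    {"dx": 0,"dy": 0.01,"dz": 0,"turn": 0,"hand": -1},
    {"dx": 0,"dy": 0,"dz": -0.03,"turn": 0,"hand": -1},
    {"dx": 0,"dy": 0,"dz": -0.03,"turn": 0,"hand": -1},
    {"dx": -0.03,"dy": 0,"dz": -0.03,"turn": 0,"hand": -1},
    {"dx": -0.03,"dy": 0,"dz": -0.03,"turn": 0,"hand": -1},
    {"dx": -0.03,"dy": 0,"dz": -0.03,"turn": 0,"hand": -1},
    {"dx": -0.03,"dy": 0,"dz": 0,"turn": 0,"hand": -1},
    {"dx": 0,"dy": 0,"dz": 0,"turn": 0,"hand": -1},
    {"dx": 0,"dy": 0,"dz": 0,"turn": 0,"hand": -1},
  ],
)

```text
time_s: 10.48
position: [0.512, -0.0189, 0.1712]
tool_rot: [-3.131, -0.257, -0.002]
force: [1.1, -0.4, -0.4]
gripper_width: -0.0
grip_force: 0.0
```

```bash
python3 scene.py s6; python3 look.py w6
```

```text
t 10.4833 n 0.5019387069759321 s -0.10272132648902 z 0.17119594102354152 head 9.388668942807707 tilt -0.9999990957026298 F [ 1.1 -0.4 -0.4] w -9.357885563384608e-06
[ 264  227   80   37 1496] (array([621.8,  28.1]), 64.6, 202.0, 0.15)
t 10.5333 n 0.502826378618875 s -0.10279971380811398 z 0.17100934199492004 head 9.406812922293186 tilt -0.9999990384803952 F [-0.3 -0.6  0.7] w -0.00018835153819271269
0.036 [   32    24   193    76 12690] (array([620.3,  10.8]), 167.7, 64.0, 89.92) 0.0398 n [0.5891 0.6477] s [-0.0716  0.0877]
0.036 [  57  198   61   47 1796] (array([459.5,  84.1]), 45.3, 51.6, 12.97) 0.0397 n [0.4352 0.4848] s [0.0566 0.1105]
0.028 [    0     0   512    60 14561] (array([ 647.8, -105.3]), 468.7, 48.1, 89.94) 0.0338 n [0.6494 0.6715] s [-0.3293  0.1213]
0.028 [ 406  206   81   32 1531] (array([ 455.3, -321.2]), 25.2, 89.3, 10.25) 0.0299 n [0.4383 0.4728] s [-0.3638 -0.2773]
```

View pics/w6.png

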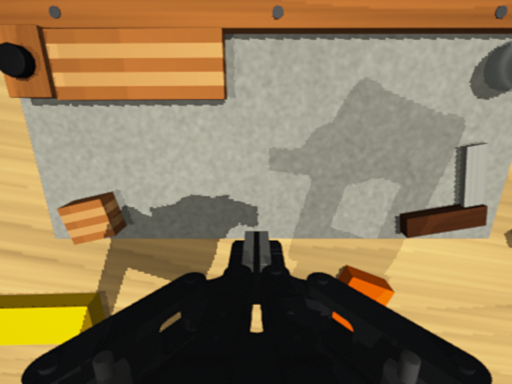

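View pics/s6c.png

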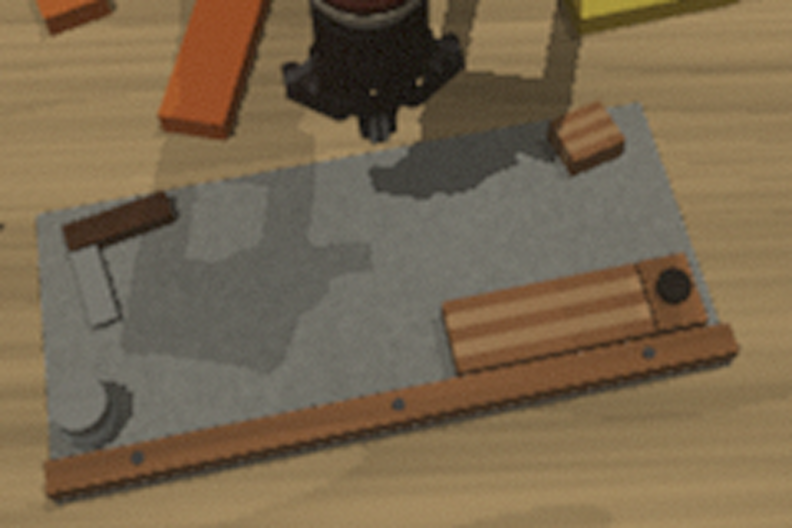

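In both views the blank is joined to the stop with no gap (wrist (48,60), crop (640,297)) and flush to the fence along its length. I have plenty of time, so I'll press it once more against the fence with the open fingers to make sure.

Emit:
carry_out(
  targets=[
    {"dx": 0.01,"dy": -0.027,"dz": 0,"turn": 0,"hand": 1},
    {"dx": 0.01,"dy": -0.027,"dz": 0,"turn": 0,"hand": 1},
    {"dx": 0.01,"dy": -0.027,"dz": 0,"turn": 0,"hand": 1},
    {"dx": 0.01,"dy": -0.027,"dz": 0,"turn": 0,"hand": 1},
    {"dx": 0,"dy": 0,"dz": 0,"turn": 0,"hand": 1},
    {"dx": 0,"dy": 0,"dz": 0,"turn": 0,"hand": 1},
    {"dx": 0,"dy": 0,"dz": 0.03,"turn": 0,"hand": 1},
    {"dx": 0,"dy": 0,"dz": 0.03,"turn": 0,"hand": 1},
    {"dx": 0,"dy": 0,"dz": 0.03,"turn": 0,"hand": 1},
    {"dx": 0,"dy": 0,"dz": 0.03,"turn": 0,"hand": 1},
    {"dx": 0,"dy": 0,"dz": 0.02,"turn": 0,"hand": 1},
    {"dx": 0,"dy": 0,"dz": 0.01,"turn": 0,"hand": 1},
    {"dx": 0,"dy": 0,"dz": 0.004,"turn": 0,"hand": 1},
    {"dx": 0,"dy": 0,"dz": 0,"turn": 0,"hand": 1},
  ],
)

```text
time_s: 11.75
position: [0.5342, 0.0938, 0.016]
tool_rot: [3.131, 0.258, -0.002]
force: [0.6, -0.4, 0.4]
gripper_width: 0.0856
grip_force: 0.0
```

```bash
python3 -c "
from h import *
st()"
```

```text
t 11.75 n 0.5423823563543256 s 0.0047885207551918545 z 0.015967562712997943 head 9.405995099245626 tilt -0.9999988170370837 F [ 0.6 -0.4  0.4] w 0.08558970932581063
```

Contact last time was at n ≈ 0.578, so this is 36 mm plus a little pressing.

Emit:
carry_out(
  targets=[
    {"dx": 0.01,"dy": 0,"dz": 0,"turn": 0,"hand": 1},
    {"dx": 0.01,"dy": 0,"dz": 0,"turn": 0,"hand": 1},
    {"dx": 0.007,"dy": 0,"dz": 0,"turn": 0,"hand": 1},
    {"dx": 0.004,"dy": 0,"dz": 0,"turn": 0,"hand": 1},
    {"dx": 0.002,"dy": 0,"dz": 0,"turn": 0,"hand": 1},
    {"dx": 0.001,"dy": 0,"dz": 0,"turn": 0,"hand": 1},
    {"dx": 0.001,"dy": 0,"dz": 0,"turn": 0,"hand": 1},
    {"dx": 0.001,"dy": 0,"dz": 0,"turn": 0,"hand": 1},
    {"dx": 0.001,"dy": 0,"dz": 0,"turn": 0,"hand": 1},
    {"dx": 0.001,"dy": 0,"dz": 0,"turn": 0,"hand": 1},
    {"dx": 0,"dy": 0,"dz": 0,"turn": 0,"hand": 1},
  ],
)

```text
time_s: 12.67
position: [0.5694, 0.1003, 0.0161]
tool_rot: [3.131, 0.259, -0.009]
force: [-9.2, -2.0, 6.9]
gripper_width: 0.0853
grip_force: 4.5
```

```bash
python3 -c "
from h import *
st()"
```

```text
t 12.6667 n 0.578153097309321 s 0.005433358245441857 z 0.016091675242903867 head 9.445767388111001 tilt -0.999984764706592 F [-9.2 -2.   6.9] w 0.08525599478442288
```

It pressed firmly at the same n as before (0.578). I'll withdraw straight back and up, then verify.

Emit:
carry_out(
  targets=[
    {"dx": -0.01,"dy": 0,"dz": 0,"turn": 0,"hand": 1},
    {"dx": -0.02,"dy": 0,"dz": 0,"turn": 0,"hand": 1},
    {"dx": 0,"dy": 0,"dz": -0.03,"turn": 0,"hand": 1},
    {"dx": 0,"dy": 0,"dz": -0.03,"turn": 0,"hand": 1},
    {"dx": 0,"dy": 0,"dz": -0.03,"turn": 0,"hand": 1},
    {"dx": -0.01,"dy": 0,"dz": -0.03,"turn": 0,"hand": 1},
    {"dx": -0.02,"dy": 0,"dz": -0.03,"turn": 0,"hand": 1},
    {"dx": 0,"dy": 0,"dz": 0,"turn": 0,"hand": 1},
    {"dx": 0,"dy": 0,"dz": 0,"turn": 0,"hand": 1},
    {"dx": 0,"dy": 0,"dz": 0,"turn": 0,"hand": 1},
  ],
)

```text
time_s: 13.5
position: [0.5127, 0.0908, 0.1666]
tool_rot: [-3.131, -0.259, -0.001]
force: [-0.2, -0.1, -0.9]
gripper_width: 0.0854
grip_force: 0.0
```

```bash
python3 scene.py s7; python3 look.py w7
```

```text
t 13.5 n 0.5206141142152201 s 0.0053726121343341884 z 0.16655535968078966 head 9.442660360302437 tilt -0.9999998005973044 F [-0.2 -0.1 -0.9] w 0.08535639784630894
[ 264  227   80   37 1509] (array([623.6,  28.3]), 66.5, 202.3, 0.86)
t 13.55 n 0.5202126009763336 s 0.005413725598297535 z 0.16565144401800982 head 9.441172075214167 tilt -0.9999992867756526 F [-0.7 -0.2 -0.5] w 0.08540030454991134
0.036 [  160    46   183    71 12262] (array([620. ,   9.2]), 164.1, 60.7, 89.9) 0.0399 n [0.5898 0.6489] s [-0.071   0.0873]
0.036 [ 157  214   55   45 1522] (array([459.5,  84. ]), 45.7, 50.3, 13.64) 0.0397 n [0.4373 0.4851] s [0.0572 0.1107]
0.028 [   96    17   416    33 12464] (array([661.8, -41. ]), 376.3, 25.0, 89.95) 0.0339 n [0.6496 0.6738] s [-0.2212  0.1429]
```

View pics/w7.png

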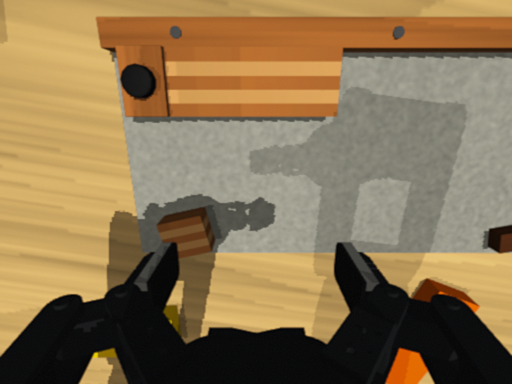

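The blank (250,80) is flush with the fence (top edge at row 48) and with the stop (column 167). The offcut hasn't moved and the fingers are clear, so I'm handing in.

```bash
python3 -c "
from cell import *
print(job_done())"
```

```text
the job is handed in; nothing more can be done
None
```

I pushed the striped blank flush against the fence and right up to the stop block, with the fingers clear of everything, and handed the job in at about 13.6 s of the 69 s allowed; the hand-in reported no verdict.

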